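# Clear, load and secure the gauge case

### The arm

A 6-joint arm with a two-finger parallel gripper is mounted at the origin on the work surface. World frame = base frame: x ahead of the robot, y to its left, z up, the work surface at z = 0. Lengths are in m, angles in rad, forces in N, time in s.
With the tool pointing down it reaches from about 0.3 to 0.875 m from the base axis. Payload 6.4 kg.
Tool frame: the origin (TCP) lies at the very end of the fingers, on their centre line; the grasp point (between the pads) lies 19 mm behind it; z points along the fingers, y is the line along which they close (so a half turn about z gives the same grasp; the last joint's range is limited). The gripper opens to 85 mm and grips with 20 to 120 N. Pads are 22 mm wide; open, the fingers measure 114 mm over their backs; the gripper's body (76 mm by 85 mm) begins 54 mm behind the grasp point. The pads swing forward as they close: fully open they stand 13 mm farther back than shut.
Start: joints at [-1.378, 0.181, 1.607, -0, 1.354, -0.206], TCP at [0.223, -0.53, 0.206] pointing down, gripper open.
Joint ranges: [-2.99, 2.99], [-0.89, 2.07], [0.3, 2.58], [-1.14, 4.28], [0, 2.63], [-3.12, 3.12]. Speed limits (rad/s): [2.57, 2.57, 3.01, 3.14, 3.14, 3.14].

### API

Orientations are given as a unit quaternion [w, x, y, z].
In Python, from bench import telemetry, camera, ctrl, spotter gives the robot as it stands.
- The arm moves only by the tool send_rows, never from a script. Its argument "series" is a list of rows, each a list of 3 entries, a list of its own where there are three numbers: the turn, a rotation vector about the world's x, y, z in degrees, then the shift along the world's x, y, z in mm, then the closure, from -1 (fully open) to 1 (shut), so that 0 is half open. In form: [[[rx, ry, rz], [dx, dy, dz], gripper], ...]. A call has 1 to 10 rows; each row is the pose to reach, as a shift and turn from the pose commanded when the call began; what a row does not reach only later rows make up. A row lasts 1/8 s, in which the tool goes at most 62.5 mm and 10.7 degrees, less where a joint would pass 70% of its speed; a pose out of reach is approached as far as the arm can. A call with a gripper value outside its range is refused whole. The fingers move at their own pace and stop on an object; the grip force is fixed at half the most. Time passes only in rows, so rows that repeat a pose let the fingers close. It gives the time, the measured TCP pose, the force, the opening and the grip force at its end, in the units of the state.
- telemetry.get_obs(): the state, without advancing time (a new reading comes with each control period).
- camera(name): name is "scene" or "top" or "wrist"; returns a dict with "pixels" (420x560x3 uint8, red, green, blue), "camera_matrix" (3x3 intrinsics, pixels), "xyz" and "orientation" of the camera in the world. Camera axes: x right, y up, looking along -z (the intrinsics and any distortion apply to the point x, -y, -z); pixel columns grow to the right and rows downward; lengths in m; the calibration is good to about 2 mm. The wrist camera is an equidistant fisheye: a pixel r from the principal point sees the ray r / f radians off the axis. A picture is of the moment at which its call begins. There is no depth.
- ctrl.hand_in(): hands the job in; it is judged then, once.
Trained networks look in the newest picture that a camera, given by its name, has taken for a name from the list of things; names that differ only in an ending like _2 or _b are one class to them, and where a whole thing is asked for, a point or a joint stands for the part that bears it (a point fixed in the world has none). Each returns a list of dicts, best first, with "conf" (0 to 1); they miss things now and then, are a little off and sometimes report something else, mostly with a low value. They report only what shows in the picture. A call takes as long as a camera call. They do not tell look-alikes from the thing itself.
- spotter.boxes_of(thing, camera): "xyz" ([x, y, z] in m, in world coordinates, good to about 4 mm: the middle of the surface that is visible of it).
- spotter.landmark_of(thing, camera): "xyz" ([x, y, z] in m, in world coordinates, good to about 4 mm: a listed point, or the origin of a listed thing).
The state is a dict: "time_s": time; "q": joint angles; "dq": joint speeds; "joint_efforts": joint torques, N m; "eef_pos": TCP position; "eef_rot": TCP orientation; "wrist_force": force on the tool from outside, world axes, zero at the start; "torque": the same for the moment, N m; "opening": opening from 0.0 (shut) to 1.0 (fully open); "grasp_force": force on a finger pad.
Only numpy, scipy, OpenCV 4.12 (cv2) and the standard library are available. Lean on these libraries where they do the work, as an engineer would, in place of code of your own. Each camera call takes 0.05 s, during which the arm holds its last target. There are 200 camera calls.

### The job

Put the gauge case away: first carry every offcut, whether it lies in the case or on the mat, into the blue scrap bin, and lay the caliper flat on the foam in the case's open compartment. Then shut the lid fully, and only then turn both red turnbuttons square across the lid's edge so that they hold it shut. Leave the bystanding tools, bottle and jar where they are.

Things in the scene. Friction and masses are not known exactly. Their poses are not given: they have to be found in the camera images.
- off_alu: Offcut: bare aluminium block; 66 mm long (own x), 40 mm wide (own y), 50 mm high (own z). Origin: centre of its underside. May be absent (None).
- off_white: Offcut: white plastic block; 64 mm long (own x), 45 mm wide (own y), 48 mm high (own z). Origin: centre of its underside. May be absent (None).
- off_channel: Offcut: grey steel U-channel, open side up, walls 8 mm; 68 mm long (own x), 42 mm wide (own y), 46 mm high (own z). Origin: centre of its underside. May be absent (None).
- off_tube: Offcut: copper-coloured square tube, open at its x ends, walls 6 mm; 66 mm long (own x), 44 mm wide (own y), 45 mm high (own z). Origin: centre of its underside. May be absent (None).
- off_green: Offcut: green plastic block; 68 mm long (own x), 40 mm wide (own y), 46 mm high (own z). Origin: centre of its underside. May be absent (None).
- caliper: Caliper with yellow slider block, lying flat. Beam 160 x 16 mm along own x; block 52 (x) x 34 (y) x 24 mm high at its middle, the place to grip it (across y); jaws stick out on the -y side to y = -37 mm, at x = 32 and x = 70 mm. Origin: centre of the block's underside; z up, through the display.
- case: Fixed plywood gauge case, 250 mm (own x) by 330 mm (own y). Origin on the table beneath it; z up. Its +x side carries the lid's hinge (at x = 115 mm), its -x side the rail (x = -135 to -100 mm, top 78 mm above the table) with the two red turnbuttons. Side walls: inner faces at y = +-150 mm, 15 mm thick, tops 68 mm above the table.
- case_floor (a point): Middle of the foam floor of the case's open compartment, 30 mm above the table, at x = -37 mm, y = 0 in the case. The compartment spans case x = -100 to 27 mm and y = -150 to 150 mm; from x = 27 to 105 mm a raised foam block, top 50 mm above the table, holds other instruments sunk in it. Axes as the case's.
- lid (a joint): Angle of the plywood lid (rad): 0 shut, growing as it opens, 1.57 standing upright; 1.75 at most. The lid is a plate 211 x 330 x 10 mm (mass 0.3 kg); its friction hinge keeps it where it is left and needs about 4 N at the free edge to move. Shut, its upper face is 78 mm above the table, flush with the rail.
- lid_hinge (a point): Middle of the lid's hinge line, on the outer (upper when shut) face of the lid. The hinge line runs along the case's y. The hinge's axis itself lies 10 mm beneath this point, on the lid's inner face, 68 mm above the table at case x = 115 mm, so the point shifts a little as the lid turns.
- lid_edge (a point): Middle of the lid's free edge, on its outer face, 211 mm from lid_hinge.
- turn_a (a joint): Angle of the red turnbutton at case y = +100 mm (rad): 0 lying along the rail, arm pointing to the other button; 1.57 square across the lid's edge, arm pointing along case +x over the lid. It grows turning anticlockwise seen from above; range -0.5 to 1.95, stays where left (friction 0.08 N m).
- turn_a_pivot (a point): Pivot of that turnbutton, vertical, on the bar's top face, 97 mm above the table. The bar is 16 mm wide and 16 mm high (underside 81 mm above the table) and reaches from 10 mm behind the pivot to 62 mm beyond it.
- turn_a_tip (a point): Far end of that turnbutton's arm, on its top face, 62 mm from the pivot.
- turn_b (a joint): Angle of the red turnbutton at case y = -100 mm (rad): 0 lying along the rail, arm pointing to the other button; 1.57 square across the lid's edge, arm pointing along case +x over the lid. It grows turning clockwise seen from above; range -0.5 to 1.95, stays where left (friction 0.08 N m).
- turn_b_pivot (a point): Pivot of that turnbutton, vertical, on the bar's top face, 97 mm above the table. The bar is 16 mm wide and 16 mm high (underside 81 mm above the table) and reaches from 10 mm behind the pivot to 62 mm beyond it.
- turn_b_tip (a point): Far end of that turnbutton's arm, on its top face, 62 mm from the pivot.
- bin: Fixed open blue scrap bin, 260 mm (own x) by 200 mm (own y), 90 mm high, walls and floor 5 mm. Origin: centre of its underside.
- oil: Yellow bottle, diameter 60 mm, 170 mm high; leave alone.
- hammer: Hammer lying on the table; leave alone.
- paste: Jar with blue lid, diameter 64 mm, 70 mm high; leave alone.
- driver: Screwdriver with red handle; leave alone.
- spanner: Spanner; leave alone.
Not all that is in view belongs to the job. Leave any black or purple look-alike of the off_alu alone.

How it is judged:
On the way, in this order (a step that is already met when the one before it is completed fails the run):
1. every offcut is in the bin and the caliper lies flat in the open case (x of off_alu in the frame of bin between -0.13 and 0.13 m and y of off_alu in the frame of bin between -0.1 and 0.1 m and z of off_alu in the frame of bin between 0 and 0.095 m and x of off_white in the frame of bin between -0.13 and 0.13 m and y of off_white in the frame of bin between -0.1 and 0.1 m and z of off_white in the frame of bin between 0 and 0.095 m and x of off_channel in the frame of bin between -0.13 and 0.13 m and y of off_channel in the frame of bin between -0.1 and 0.1 m and z of off_channel in the frame of bin between 0 and 0.095 m and x of off_tube in the frame of bin between -0.13 and 0.13 m and y of off_tube in the frame of bin between -0.1 and 0.1 m and z of off_tube in the frame of bin between 0 and 0.095 m and x of off_green in the frame of bin between -0.13 and 0.13 m and y of off_green in the frame of bin between -0.1 and 0.1 m and z of off_green in the frame of bin between 0 and 0.095 m and x of caliper in the frame of case between -0.1 and 0.03 m and y of caliper in the frame of case between -0.15 and 0.15 m and z of caliper in the frame of case between 0.02 and 0.062 m and angle between the z axis of caliper and the z axis of case, either way round below 0.2 rad and value of joint lid above 0.6 rad), for 0.2 s.
2. the lid is fully shut, the turnbuttons not yet turned (value of joint lid below 0.03 rad and value of joint each of turn_a, turn_b below 1 rad), for 0.2 s.
3. both turnbuttons stand across the lid's edge (value of joint lid below 0.03 rad and value of joint turn_a between 1.27 and 1.87 rad and value of joint turn_b between 1.27 and 1.87 rad), for 0.2 s.
At the end, for the whole second after the job is handed in: Every offcut present has its origin inside the bin (within its walls and not above 95 mm); the caliper lies flat (within 0.2 rad) in the case's open compartment; the lid is shut (below 0.03 rad); both turnbuttons are within 0.3 rad of square across (1.57); nothing moves (all of step 3 and x of off_alu in the frame of bin between -0.13 and 0.13 m and y of off_alu in the frame of bin between -0.1 and 0.1 m and z of off_alu in the frame of bin between 0 and 0.095 m and x of off_white in the frame of bin between -0.13 and 0.13 m and y of off_white in the frame of bin between -0.1 and 0.1 m and z of off_white in the frame of bin between 0 and 0.095 m and x of off_channel in the frame of bin between -0.13 and 0.13 m and y of off_channel in the frame of bin between -0.1 and 0.1 m and z of off_channel in the frame of bin between 0 and 0.095 m and x of off_tube in the frame of bin between -0.13 and 0.13 m and y of off_tube in the frame of bin between -0.1 and 0.1 m and z of off_tube in the frame of bin between 0 and 0.095 m and x of off_green in the frame of bin between -0.13 and 0.13 m and y of off_green in the frame of bin between -0.1 and 0.1 m and z of off_green in the frame of bin between 0 and 0.095 m and x of caliper in the frame of case between -0.1 and 0.03 m and y of caliper in the frame of case between -0.15 and 0.15 m and z of caliper in the frame of case between 0.02 and 0.062 m and angle between the z axis of caliper and the z axis of case, either way round below 0.2 rad and linear speed of each of off_alu, off_white, off_channel, off_tube, off_green, caliper below 0.05 m/s); the robot touches nothing.
It fails at once if a turnbutton is turned across while the lid is open (value of joint lid above 0.3 rad and value of joint any of turn_a, turn_b above 1 rad).
It fails at once if a bystander is moved more than 40 mm (distance of any of oil, hammer, paste, driver, spanner from where it was at the start of the episode above 0.04 m).
Of off_alu, off_white, off_channel, off_tube, off_green only 4 to 5 are there at a start; the rules pass over those that are not, and their reading is None.
At some moment in a run one of off_alu, off_white, off_channel, off_tube, off_green may be knocked a few centimetres aside while the robot is not near it.
Once in a run the grip may slacken for a moment while it holds something.
It also fails if it takes over 208 s, if anything falls off the work surface, if the arm or the gripper's body presses on something with over 40 N, if the wrist force passes 120 N, or if a joint passes its speed limit or range.

## Working session

There is one attempt and no reset: what is moved stays moved. The work goes in short steps, Python scripts to look and compute and a tool call to move; the robot and the scene stay as the last step left them, time stands still between calls to the robot, and variables do not carry over. Pictures are saved under pics/ and viewed, at most 14 in all, crops included, and the job is handed in when it is done.

Besides the shell and the picture viewer there is one more tool, called after "Emit:" as name(argument=value, ...), one argument or row to a line, values as JSON. send_rows: Moves the arm, as the interface text tells. Its arguments: {"type":"object","properties":{"series":{"type":"array","items":{"type":"array"}}},"required":["series"]}

```bash
mkdir -p pics
cat > h.py <<'E'
import numpy as np, cv2, json
from scipy.spatial.transform import Rotation as R
from bench import telemetry, camera, ctrl, spotter
def rot(o): return R.from_quat([o[1],o[2],o[3],o[0]])
def snap(name,fn=None):
    c=camera(name); 
    if fn: cv2.imwrite('pics/'+fn,np.ascontiguousarray(c['pixels'][:,:,::-1]))
    return c
def back(c,u,v,z):
    K=np.array(c['camera_matrix']); x=(u-K[0,2])/K[0,0]; y=(v-K[1,2])/K[1,1]
    d=rot(c['orientation']).apply([x,-y,-1]); o=np.array(c['xyz']); return o+d*(z-o[2])/d[2]
def proj(c,p):
    K=np.array(c['camera_matrix']); q=rot(c['orientation']).inv().apply(np.array(p)-c['xyz'])
    return K[0,0]*q[0]/-q[2]+K[0,2], -K[1,1]*q[1]/-q[2]+K[1,2]
E
python3 - <<'E'
from h import *
for n in('top','scene'):
    c=snap(n,n+'0.png'); print(n,c['camera_matrix'],c['xyz'],c['orientation'])
    for t in 'off_alu off_white off_channel off_tube off_green caliper case case_floor lid_hinge lid_edge turn_a_pivot turn_a_tip turn_b_pivot turn_b_tip bin oil hammer paste driver spanner'.split():
        print(t,[(round(d['conf'],2),np.round(d['xyz'],3).tolist()) for d in spotter.landmark_of(t,n)[:3]])
s=telemetry.get_obs(); print(s)
E
```

```text
top [[381.76249719   0.         276.21447182]
 [  0.         381.76249719 210.14526131]
 [  0.           0.           1.        ]] [ 0.43243114 -0.04710592  1.1863123 ] [ 0.71461758  0.05034315 -0.0389382  -0.69661403]
off_alu [(0.72, [0.641, 0.158, 0.025]), (0.7, [0.611, -0.095, -0.001]), (0.69, [0.777, 0.217, -0.002])]
off_white [(0.8, [0.542, 0.177, 0.028]), (0.63, [0.76, -0.158, 0.003])]
off_channel [(0.28, [0.515, -0.308, 0.002])]
off_tube [(0.67, [0.458, -0.042, 0.0]), (0.41, [0.626, 0.085, 0.098])]
off_green [(0.74, [0.45, -0.118, -0.002])]
caliper [(0.98, [0.614, -0.095, -0.003]), (0.57, [0.641, 0.158, 0.027])]
case [(0.94, [0.529, 0.205, 0.0]), (0.71, [0.616, -0.474, -0.003])]
case_floor [(0.82, [0.536, 0.176, 0.031]), (0.44, [0.517, -0.307, -0.0])]
lid_hinge [(0.81, [0.545, 0.33, 0.071])]
lid_edge [(0.55, [0.545, 0.303, 0.28])]
turn_a_pivot [(0.71, [0.426, 0.099, 0.099])]
turn_a_tip [(0.61, [0.489, 0.105, 0.098]), (0.59, [0.64, 0.159, 0.027])]
turn_b_pivot [(0.54, [0.629, 0.084, 0.097])]
turn_b_tip []
bin [(0.57, [0.516, -0.308, 0.0]), (0.55, [0.545, 0.3, 0.278])]
oil []
ha
[... 1584 characters left out ...]
nner []
{'time_s': 2.1, 'q': array([-1.37832231e+00,  1.80779545e-01,  1.60704073e+00, -1.20388764e-05,
        1.35378835e+00, -2.06293180e-01]), 'dq': array([ 0.00088027, -0.00145758,  0.00022043,  0.0002263 , -0.00168331,
       -0.00010109]), 'joint_efforts': array([ 1.78573729e-03, -4.44834459e+01, -3.51675367e+01, -1.55711969e-04,
        7.61717183e-04, -1.33204927e-05]), 'eef_pos': array([ 0.22327794, -0.52987661,  0.20588026]), 'eef_rot': array([-8.02397003e-06,  9.80188595e-01,  1.98066449e-01, -5.82294528e-06]), 'wrist_force': array([-0.86596921,  0.16678875, -0.17284463]), 'torque': array([-0.00574745, -0.02096381, -0.01156832]), 'grasp_force': 0.0, 'opening': 1.0009102712387676}
```

View pics/top0.png

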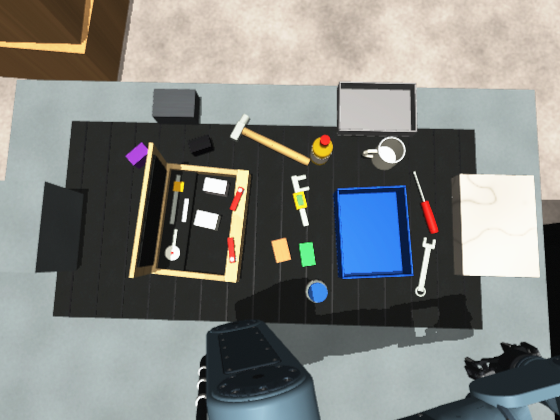

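View pics/scene0.png

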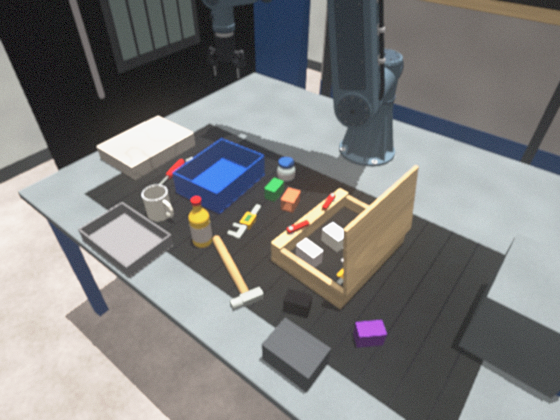

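```bash
cat >> h.py <<'E'
HSV={'green':((45,90,80),(85,255,255)),'tube':((5,90,120),(17,200,255)),'white':((0,0,165),(179,45,255)),'yel':((20,120,120),(33,255,255))}
def blob(c,name,u,v,z,r=22):
    h=cv2.cvtColor(np.ascontiguousarray(c['pixels']),cv2.COLOR_RGB2HSV); m=cv2.inRange(h,*map(np.array,HSV[name]))
    k=np.zeros_like(m); k[int(v)-r:int(v)+r,int(u)-r:int(u)+r]=255; m&=k
    n,l,s,ce=cv2.connectedComponentsWithStats(m)
    if n<2: return None
    i=1+np.argmax(s[1:,4]); cs,_=cv2.findContours((l==i).astype('uint8'),0,2)
    p=np.array([back(c,a[0][0],a[0][1],z)[:2] for a in max(cs,key=cv2.contourArea)])*1000
    (cx,cy),(w,hh),a=cv2.minAreaRect(p.astype('float32'))
    if w<hh: w,hh,a=hh,w,a+90
    return np.round([cx,cy,w,hh,(a+90)%180-90],1)
E
python3 - <<'E'
from h import *
im=cv2.imread('pics/top0.png'); cv2.imwrite('pics/crop0.png',cv2.resize(im[130:280,125:325],None,fx=4,fy=4,interpolation=2))
c=snap('top')
print('alu',blob(c,'white',215,186,.08,16),'wh',blob(c,'white',207,219,.078,16),'tube',blob(c,'tube',281,250,.045),'gr',blob(c,'green',307,254,.046),'cal',blob(c,'yel',300,200,.024))
E
```

```text
alu [642.2 156.7  66.6  41.4  81. ] wh [541.1 178.3  64.5  46.3  78.9] tube [458.7 -43.2  68.9  46.3  15.4] gr [ 449.1 -120.7   70.8   42.4    9. ] cal [613.  -97.2  51.9  35.9  14.9]
```

View pics/crop0.png

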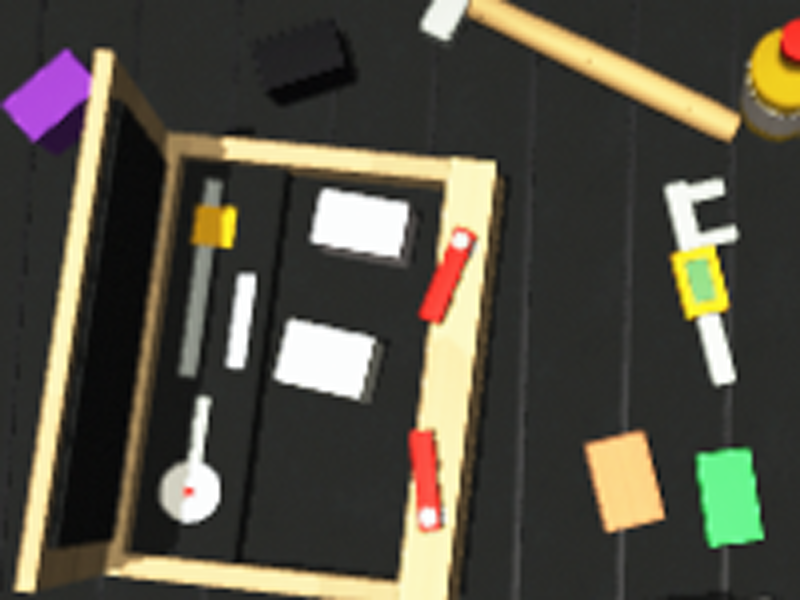

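Genuine offcuts are alu (crop 360,222), white (327,358), tube (625,480) and green (730,497). The black (300,60) and purple (50,95) blocks are look-alikes, and no channel is visible. I'll start with green.

Emit:
send_rows(
  series=[
    [[0, 0, -14], [226, 410, -86], -1],
    [[0, 0, -14], [226, 410, -86], -1],
    [[0, 0, -14], [226, 410, -86], -1],
    [[0, 0, -14], [226, 410, -86], -1],
    [[0, 0, -14], [226, 410, -86], -1],
    [[0, 0, -14], [226, 410, -86], -1],
    [[0, 0, -14], [226, 410, -86], -1],
    [[0, 0, -14], [226, 410, -86], -1],
    [[0, 0, -14], [226, 410, -86], -1],
    [[0, 0, -14], [226, 410, -86], -1],
  ],
)

```text
time_s: 3.4
eef_pos: [0.4493, -0.1202, 0.1201]
eef_rot: [0.0, 0.997, 0.077, 0.0]
wrist_force: [-0.9, -0.4, -0.3]
opening: 1.001
grasp_force: 0.0
```

Emit:
send_rows(
  series=[
    [[0, 0, 0], [0, 0, -50], -1],
    [[0, 0, 0], [0, 0, -80], -1],
    [[0, 0, 0], [0, 0, -106], -1],
    [[0, 0, 0], [0, 0, -106], -1],
    [[0, 0, 0], [0, 0, -106], 1],
    [[0, 0, 0], [0, 0, -106], 1],
    [[0, 0, 0], [0, 0, -106], 1],
    [[0, 0, 0], [0, 0, -106], 1],
    [[0, 0, 0], [0, 0, -106], 1],
    [[0, 0, 0], [0, 0, -106], 1],
  ],
)

```text
time_s: 4.65
eef_pos: [0.4502, -0.1204, 0.0154]
eef_rot: [0.001, 0.997, 0.077, 0.001]
wrist_force: [-2.0, 1.3, 8.7]
opening: 0.442
grasp_force: 59.1
```

Emit:
send_rows(
  series=[
    [[0, 0, 0], [0, 0, 60], 1],
    [[0, 0, 0], [0, 0, 120], 1],
    [[0, 0, -9], [126, -227, 120], 1],
    [[0, 0, -9], [126, -227, 120], 1],
    [[0, 0, -9], [126, -227, 120], 1],
    [[0, 0, -9], [126, -227, 120], 1],
    [[0, 0, -9], [126, -227, 120], 1],
    [[0, 0, -9], [126, -227, 120], 1],
    [[0, 0, -9], [126, -227, 120], 1],
    [[0, 0, -9], [126, -227, 120], 1],
  ],
)

```text
time_s: 5.9
eef_pos: [0.5751, -0.3455, 0.1344]
eef_rot: [-0.0, 1.0, -0.001, 0.0]
wrist_force: [-0.1, 1.1, -2.0]
opening: 0.434
grasp_force: 61.4
```

Emit:
send_rows(
  series=[
    [[0, 0, 0], [0, 0, -50], 1],
    [[0, 0, 0], [0, 0, -90], 1],
    [[0, 0, 0], [0, 0, -108], 1],
    [[0, 0, 0], [0, 0, -108], 1],
    [[0, 0, 0], [0, 0, -108], -0.4],
    [[0, 0, 0], [0, 0, -108], -0.4],
    [[0, 0, 0], [0, 0, -108], -0.4],
    [[0, 0, 0], [0, 0, -50], -0.4],
    [[0, 0, 0], [0, 0, 6], -0.4],
    [[0, 0, 0], [0, 0, 6], -1],
  ],
)

```text
time_s: 7.15
eef_pos: [0.5787, -0.3498, 0.1475]
eef_rot: [0.004, 1.0, -0.001, 0.005]
wrist_force: [0.3, -1.3, -0.4]
opening: 0.887
grasp_force: 0.0
```

Run:
```python
from h import *
c=snap('top','t1.png')
print('alu',blob(c,'white',215,186,.08,16),'wh',blob(c,'white',207,219,.078,16),'tube',blob(c,'tube',281,250,.045),'gr',blob(c,'green',*proj(c,[.575,-.345,.05]),.051,30),'cal',blob(c,'yel',300,200,.024))
print(telemetry.get_obs()['eef_pos'])
for n in 'off_channel','off_tube': print([(round(d['conf'],2),np.round(d['xyz'],3).tolist()) for d in spotter.landmark_of(n,'top')[:3]])
```

```text
alu [642.4 156.7  67.8  42.   81. ] wh [541.2 178.7  65.3  46.7  78.5] tube [464.9 -26.9  75.7  39.5 -23.1] gr [ 583.7 -331.1   17.7    9.4  -36.3] cal [613.1 -97.5  51.9  35.2  14.9]
[ 0.57707236 -0.34839323  0.14396782]
[(0.56, [0.617, -0.475, -0.004])]
[(0.83, [0.459, -0.04, 0.001])]
```

View pics/t1.png

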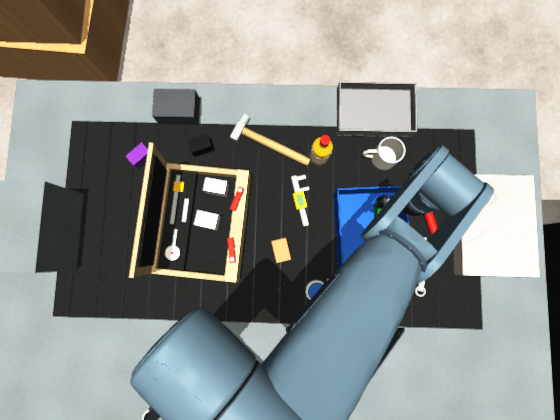

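The picture shows green released in the bin around (382,205). The tube is unmoved at (281,250), and the case items are unchanged.

Emit:
send_rows(
  series=[
    [[0, 0, 15.5], [-117, 305, -20], -1],
    [[0, 0, 15.5], [-117, 305, -20], -1],
    [[0, 0, 15.5], [-117, 305, -20], -1],
    [[0, 0, 15.5], [-117, 305, -20], -1],
    [[0, 0, 15.5], [-117, 305, -20], -1],
    [[0, 0, 15.5], [-117, 305, -20], -1],
    [[0, 0, 15.5], [-117, 305, -20], -1],
    [[0, 0, 15.5], [-117, 305, -20], -1],
  ],
)

```text
time_s: 8.3
eef_pos: [0.459, -0.0432, 0.1198]
eef_rot: [0.0, 0.991, 0.133, 0.0]
wrist_force: [-0.3, -1.4, -0.4]
opening: 1.0
grasp_force: 0.0
```

Emit:
send_rows(
  series=[
    [[0, 0, 0], [0, 0, -50], -1],
    [[0, 0, 0], [0, 0, -80], -1],
    [[0, 0, 0], [0, 0, -106], -1],
    [[0, 0, 0], [0, 0, -106], -1],
    [[0, 0, 0], [0, 0, -106], 1],
    [[0, 0, 0], [0, 0, -106], 1],
    [[0, 0, 0], [0, 0, -106], 1],
    [[0, 0, 0], [0, 0, -106], 1],
    [[0, 0, 0], [0, 0, -106], 1],
    [[0, 0, 0], [0, 0, -106], 1],
  ],
)

```text
time_s: 9.55
eef_pos: [0.4594, -0.0423, 0.0156]
eef_rot: [0.001, 0.991, 0.134, 0.001]
wrist_force: [-2.5, 0.8, 8.4]
opening: 0.476
grasp_force: 59.5
```

Emit:
send_rows(
  series=[
    [[0, 0, 0], [0, 0, 60], 1],
    [[0, 0, 0], [0, 0, 125], 1],
    [[0, 0, -15], [117, -223, 125], 1],
    [[0, 0, -15], [117, -223, 125], 1],
    [[0, 0, -15], [117, -223, 125], 1],
    [[0, 0, -15], [117, -223, 125], 1],
    [[0, 0, -15], [117, -223, 125], 1],
    [[0, 0, -15], [117, -223, 125], 1],
    [[0, 0, -15], [117, -223, 125], 1],
  ],
)

```text
time_s: 10.68
eef_pos: [0.5747, -0.2634, 0.1388]
eef_rot: [-0.0, 1.0, 0.004, -0.0]
wrist_force: [-0.2, 0.5, -4.0]
opening: 0.477
grasp_force: 61.5
```

Emit:
send_rows(
  series=[
    [[0, 0, 0], [0, 0, -50], 1],
    [[0, 0, 0], [0, 0, -90], 1],
    [[0, 0, 0], [0, 0, -112], 1],
    [[0, 0, 0], [0, 0, -112], 1],
    [[0, 0, 0], [0, 0, -112], -0.4],
    [[0, 0, 0], [0, 0, -112], -0.4],
    [[0, 0, 0], [0, 0, -112], -0.4],
    [[0, 0, 0], [0, 0, -55], -0.4],
    [[0, 0, 0], [0, 0, 6], -0.4],
    [[0, 0, 0], [0, 0, 66], -0.75],
  ],
)

```text
time_s: 11.92
eef_pos: [0.5753, -0.265, 0.2076]
eef_rot: [0.0, 1.0, 0.003, 0.001]
wrist_force: [1.4, -0.1, -0.5]
opening: 0.871
grasp_force: 0.0
```

Run:
```python
from h import *
c=snap('top')
print('alu',blob(c,'white',215,186,.08,16),'wh',blob(c,'white',207,219,.078,16),'cal',blob(c,'yel',300,200,.024))
o=telemetry.get_obs();print(o['eef_pos'],o['opening'])
```

```text
alu [642.2 156.7  66.6  41.4  81. ] wh [541.1 178.3  64.5  46.3  78.9] cal [613.1 -97.5  51.9  35.2  14.9]
[ 0.57917575 -0.26747694  0.21797409] 0.8732366975773237
```

Emit:
send_rows(
  series=[
    [[0, 0, -9.5], [66, 423, -35], -0.75],
    [[0, 0, -9.5], [66, 423, -35], -0.75],
    [[0, 0, -9.5], [66, 423, -35], -0.75],
    [[0, 0, -9.5], [66, 423, -35], -0.75],
    [[0, 0, -9.5], [66, 423, -35], -0.75],
    [[0, 0, -9.5], [66, 423, -35], -0.75],
    [[0, 0, -9.5], [66, 423, -35], -0.75],
    [[0, 0, -9.5], [66, 423, -35], -0.75],
    [[0, 0, -9.5], [66, 423, -35], -0.75],
    [[0, 0, -9.5], [66, 423, -35], -0.75],
  ],
)

```text
time_s: 13.22
eef_pos: [0.6415, 0.1566, 0.1702]
eef_rot: [0.0, 0.997, -0.081, 0.0]
wrist_force: [-0.3, 0.3, 0.5]
opening: 0.875
grasp_force: 0.0
```

Emit:
send_rows(
  series=[
    [[0, 0, 0], [0, 0, -50], -0.75],
    [[0, 0, 0], [0, 0, -80], -0.75],
    [[0, 0, 0], [0, 0, -105], -0.75],
    [[0, 0, 0], [0, 0, -124], -0.75],
    [[0, 0, 0], [0, 0, -124], -0.75],
    [[0, 0, 0], [0, 0, -124], 1],
    [[0, 0, 0], [0, 0, -124], 1],
    [[0, 0, 0], [0, 0, -124], 1],
    [[0, 0, 0], [0, 0, -124], 1],
    [[0, 0, 0], [0, 0, -124], 1],
  ],
)

```text
time_s: 14.48
eef_pos: [0.6428, 0.158, 0.0476]
eef_rot: [-0.0, 0.997, -0.08, 0.002]
wrist_force: [0.7, -2.0, 5.5]
opening: 0.723
grasp_force: 66.7
```

Emit:
send_rows(
  series=[
    [[0, 0, 0], [0, 0, 60], 1],
    [[0, 0, 0], [0, 0, 120], 1],
    [[0, 0, 8], [-212, -465, 120], 1],
    [[0, 0, 8], [-212, -465, 120], 1],
    [[0, 0, 8], [-212, -465, 120], 1],
    [[0, 0, 8], [-212, -465, 120], 1],
    [[0, 0, 8], [-212, -465, 120], 1],
    [[0, 0, 8], [-212, -465, 120], 1],
    [[0, 0, 8], [-212, -465, 120], 1],
    [[0, 0, 8], [-212, -465, 120], 1],
  ],
)

```text
time_s: 15.72
eef_pos: [0.4326, -0.2979, 0.1656]
eef_rot: [-0.0, 1.0, -0.01, -0.0]
wrist_force: [1.1, -0.3, -2.2]
opening: 0.722
grasp_force: 65.5
```

Emit:
send_rows(
  series=[
    [[0, 0, 0], [0, 0, 0], 1],
    [[0, 0, 0], [0, 0, 0], 1],
    [[0, 0, 0], [0, 0, 0], 1],
    [[0, 0, 0], [0, 0, 0], 1],
  ],
)

```text
time_s: 16.23
eef_pos: [0.4345, -0.2955, 0.1658]
eef_rot: [-0.0, 1.0, -0.009, -0.0]
wrist_force: [-0.3, 0.3, -2.3]
opening: 0.723
grasp_force: 65.6
```

Emit:
send_rows(
  series=[
    [[0, 0, 0], [-4, -12, -50], 1],
    [[0, 0, 0], [-4, -12, -90], 1],
    [[0, 0, 0], [-4, -12, -120], 1],
    [[0, 0, 0], [-4, -12, -138], 1],
    [[0, 0, 0], [-4, -12, -138], 1],
    [[0, 0, 0], [-4, -12, -138], -0.75],
    [[0, 0, 0], [-4, -12, -138], -0.75],
    [[0, 0, 0], [-4, -12, -138], -0.75],
    [[0, 0, 0], [-4, -12, -80], -0.75],
    [[0, 0, 0], [-4, -12, -20], -0.75],
  ],
)

```text
time_s: 17.48
eef_pos: [0.4294, -0.3084, 0.147]
eef_rot: [-0.001, 1.0, -0.01, -0.0]
wrist_force: [0.2, -0.7, -0.6]
opening: 0.875
grasp_force: 0.0
```

Emit:
send_rows(
  series=[
    [[0, 0, 0], [0, 0, 40], -1],
    [[0, 0, 0], [0, 0, 70], -1],
    [[0, 0, 0], [0, 0, 70], -1],
  ],
)

```text
time_s: 17.85
eef_pos: [0.4312, -0.3104, 0.2194]
eef_rot: [0.003, 1.0, -0.01, 0.002]
wrist_force: [-0.7, -0.4, 1.3]
opening: 0.997
grasp_force: 0.0
```

Run:
```python
from h import *
c=snap('top','t2.png')
print('alu',blob(c,'white',215,186,.08,16),'wh',blob(c,'white',207,219,.078,16),'cal',blob(c,'yel',300,200,.024))
for n in 'off_green','off_tube','off_alu','off_channel': print(n,[(round(d['conf'],2),np.round(d['xyz'],3).tolist()) for d in spotter.landmark_of(n,'top')[:3]])
o=telemetry.get_obs();print(o['eef_pos'],o['opening'])
```

```text
alu None wh [541.1 178.2  64.6  46.3  79. ] cal [613.1 -97.5  51.9  35.2  14.9]
off_green [(0.73, [0.578, -0.346, 0.003]), (0.54, [0.57, 0.107, 0.093])]
off_tube [(0.59, [0.574, -0.265, 0.007])]
off_alu [(0.95, [0.774, 0.215, -0.002]), (0.8, [0.74, 0.408, -0.001]), (0.42, [0.434, -0.306, 0.002])]
off_channel []
[ 0.42919021 -0.30811849  0.2142457 ] 1.001875830856563
```

View pics/t2.png

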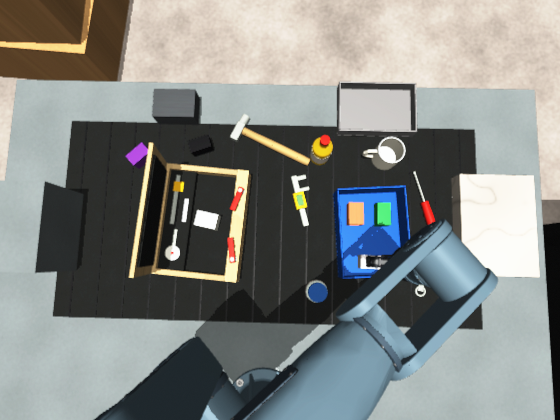

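Tube (356,213), green (383,213) and alu (370,262) are in the bin. White is still at (207,219).

Emit:
send_rows(
  series=[
    [[0, 0, 10], [14, 61, 0], -1],
    [[0, 0, 20], [28, 122, 0], -1],
    [[0, 0, 30], [42, 183, -10], -1],
    [[0, 0, 40], [56, 244, -20], -1],
    [[0, 0, 50], [70, 305, -30], -1],
    [[0, 0, 60], [84, 366, -46], -1],
    [[0, 0, 70], [98, 427, -46], -1],
    [[0, 0, 80], [110, 486, -46], -1],
    [[0, 0, 80], [110, 486, -46], -1],
    [[0, 0, 80], [110, 486, -46], -1],
  ],
)

```text
time_s: 19.35
eef_pos: [0.539, 0.1771, 0.1686]
eef_rot: [-0.0, 0.772, 0.635, -0.001]
wrist_force: [-0.3, -0.4, -0.0]
opening: 0.996
grasp_force: 0.0
```

Emit:
send_rows(
  series=[
    [[0, 0, 0], [2, 1, -50], -1],
    [[0, 0, 0], [2, 1, -80], -1],
    [[0, 0, 0], [2, 1, -105], -1],
    [[0, 0, 0], [2, 1, -122], -1],
    [[0, 0, 0], [2, 1, -122], -1],
    [[0, 0, 0], [2, 1, -122], 1],
    [[0, 0, 0], [2, 1, -122], 1],
    [[0, 0, 0], [2, 1, -122], 1],
    [[0, 0, 0], [2, 1, -122], 1],
    [[0, 0, 0], [2, 1, -122], 1],
  ],
)

```text
time_s: 20.6
eef_pos: [0.5425, 0.1783, 0.0497]
eef_rot: [0.001, 0.772, 0.635, 0.001]
wrist_force: [-3.3, -0.8, 8.1]
opening: 0.477
grasp_force: 59.5
```

Emit:
send_rows(
  series=[
    [[0, 0, 0], [0, 0, 60], 1],
    [[0, 0, 0], [0, 0, 120], 1],
    [[0, 0, -10], [-6, -60, 120], 1],
    [[0, 0, -20], [-12, -120, 120], 1],
    [[0, 0, -30], [-18, -180, 120], 1],
    [[0, 0, -40], [-24, -240, 120], 1],
    [[0, 0, -50], [-30, -300, 120], 1],
    [[0, 0, -60], [-36, -360, 120], 1],
    [[0, 0, -70], [-41, -420, 120], 1],
    [[0, 0, -80], [-43, -480, 120], 1],
  ],
)

```text
time_s: 21.85
eef_pos: [0.4985, -0.3037, 0.1683]
eef_rot: [0.0, 1.0, -0.013, 0.0]
wrist_force: [0.0, 0.1, -1.8]
opening: 0.473
grasp_force: 60.7
```

Emit:
send_rows(
  series=[
    [[0, 0, 0], [0, 0, 0], 1],
    [[0, 0, 0], [0, 0, 0], 1],
    [[0, 0, 0], [0, 0, 0], 1],
  ],
)

```text
time_s: 22.22
eef_pos: [0.499, -0.3003, 0.1678]
eef_rot: [-0.0, 1.0, -0.009, -0.0]
wrist_force: [0.2, 1.0, -1.8]
opening: 0.475
grasp_force: 60.9
```

Emit:
send_rows(
  series=[
    [[0, 0, 0], [-1, -5, -50], 1],
    [[0, 0, 0], [-1, -5, -90], 1],
    [[0, 0, 0], [-1, -5, -120], 1],
    [[0, 0, 0], [-1, -5, -136], 1],
    [[0, 0, 0], [-1, -5, -136], 1],
    [[0, 0, 0], [-1, -5, -136], -0.4],
    [[0, 0, 0], [-1, -5, -136], -0.4],
    [[0, 0, 0], [-1, -5, -136], -0.4],
    [[0, 0, 0], [-1, -5, -80], -0.4],
    [[0, 0, 0], [-1, -5, -20], -0.4],
  ],
)

```text
time_s: 23.48
eef_pos: [0.4973, -0.3064, 0.1487]
eef_rot: [-0.001, 1.0, -0.01, -0.001]
wrist_force: [1.1, -1.5, -0.6]
opening: 0.7
grasp_force: 0.0
```

Run:
```python
from h import *
c=snap('top','t3.png')
print('cal',blob(c,'yel',300,200,.024), 'fullbeam', [(round(d['conf'],2),np.round(d['xyz'],3).tolist()) for d in spotter.landmark_of('caliper','top')[:2]])
for n in 'off_green','off_tube','off_alu','off_white': print(n,[(round(d['conf'],2),np.round(d['xyz'],3).tolist()) for d in spotter.landmark_of(n,'top')[:3]])
o=telemetry.get_obs();print(o['eef_pos'],o['opening'])
```

```text
cal [613.1 -97.5  51.9  35.2  14.9] fullbeam [(0.69, [0.613, -0.095, -0.003])]
off_green [(0.67, [0.577, -0.345, 0.002]), (0.57, [0.432, -0.311, 0.006])]
off_tube [(0.91, [0.572, -0.261, 0.004])]
off_alu [(0.77, [0.74, 0.407, 0.0]), (0.59, [0.431, -0.309, 0.001]), (0.55, [0.776, 0.217, -0.001])]
off_white [(0.53, [0.502, -0.309, 0.004])]
[ 0.49722925 -0.30631994  0.14695498] 0.6985841289477648
```

Emit:
send_rows(
  series=[
    [[0, 0, 5], [29, 52, 0], -0.6],
    [[0, 0, 10], [58, 104, 0], -0.6],
    [[0, 0, 16], [87, 156, 0], -0.6],
    [[0, 0, 16], [116, 209, -10], -0.6],
    [[0, 0, 16], [116, 209, -40], -0.6],
    [[0, 0, 16], [116, 209, -80], -0.6],
    [[0, 0, 16], [116, 209, -100], -0.6],
    [[0, 0, 16], [116, 209, -100], -0.6],
  ],
)

```text
time_s: 24.78
eef_pos: [0.6118, -0.0973, 0.0452]
eef_rot: [-0.001, 0.992, 0.129, -0.002]
wrist_force: [-0.2, 0.1, 0.0]
opening: 0.798
grasp_force: 0.0
```

Emit:
send_rows(
  series=[
    [[0, 0, 0], [1, 0, -25], -0.6],
    [[0, 0, 0], [1, 0, -39], -0.6],
    [[0, 0, 0], [1, 0, -39], -0.6],
    [[0, 0, 0], [1, 0, -39], 1],
    [[0, 0, 0], [1, 0, -39], 1],
    [[0, 0, 0], [1, 0, -39], 1],
    [[0, 0, 0], [1, 0, -39], 1],
    [[0, 0, 0], [1, 0, -39], 1],
  ],
)

```text
time_s: 25.78
eef_pos: [0.6149, -0.0978, 0.009]
eef_rot: [0.0, 0.992, 0.129, 0.0]
wrist_force: [-0.0, -0.2, 0.8]
opening: -0.001
grasp_force: 0.0
```

Emit:
send_rows(
  series=[
    [[0, 0, 0], [0, 0, 60], 1],
    [[0, 0, 0], [0, 0, 120], 1],
    [[0, 0, 0], [0, 0, 150], 1],
    [[0, 0, 0], [0, 0, 150], 1],
  ],
)

```text
time_s: 26.28
eef_pos: [0.617, -0.0985, 0.1626]
eef_rot: [0.002, 0.992, 0.129, 0.003]
wrist_force: [0.2, -0.1, -0.7]
opening: 0.004
grasp_force: 0.0
```

Run:
```python
from h import *
P={}
for n in('top','scene'):
    c=snap(n)
    for t in 'turn_a_pivot turn_a_tip turn_b_pivot turn_b_tip lid_hinge lid_edge case case_floor'.split():
        d=spotter.landmark_of(t,n); print(n,t,[(round(e['conf'],2),np.round(np.array(e['xyz'])*1000).tolist()) for e in d[:2]])
# red bars in top image
    if n=='top':
        h=cv2.cvtColor(np.ascontiguousarray(c['pixels']),cv2.COLOR_RGB2HSV); m=cv2.inRange(h,np.array((0,150,120)),np.array((6,255,255)))|cv2.inRange(h,np.array((174,150,120)),np.array((179,255,255)))
        for u,v in((238,198),(231,250)):
            k=np.zeros_like(m);k[v-20:v+20,u-14:u+14]=255
            ys,xs=np.nonzero(m&k); p=np.array([back(c,a,b,.097)[:2] for a,b in zip(xs,ys)])*1000
            print(cv2.minAreaRect(p.astype('float32')))
```

```text
top turn_a_pivot [(0.47, [428.0, 100.0, 98.0])]
top turn_a_tip [(0.7, [488.0, 104.0, 96.0]), (0.23, [426.0, 101.0, 96.0])]
top turn_b_pivot [(0.66, [627.0, 80.0, 95.0]), (0.49, [547.0, 302.0, 280.0])]
top turn_b_tip [(0.73, [570.0, 105.0, 94.0])]
top lid_hinge [(0.68, [543.0, 330.0, 70.0]), (0.67, [613.0, -94.0, -2.0])]
top lid_edge [(0.8, [544.0, 304.0, 280.0])]
top case [(0.65, [533.0, 207.0, -2.0])]
top case_floor [(0.94, [533.0, 177.0, 29.0])]
((601.9926147460938, 89.1214828491211), (17.86864471435547, 70.15054321289062), 70.50707244873047)
((454.9209289550781, 98.9422607421875), (71.64057922363281, 17.762577056884766), 7.108136177062988)
scene turn_a_pivot [(0.69, [571.0, -262.0, 6.0]), (0.49, [427.0, 96.0, 101.0])]
scene turn_a_tip [(0.66, [484.0, 109.0, 100.0])]
scene turn_b_pivot [(0.74, [628.0, 79.0, 96.0])]
scene turn_b_tip [(0.48, [569.0, 102.0, 97.0])]
scene lid_hinge []
scene lid_edge [(0.66, [543.0, 306.0, 275.0])]
scene case [(0.81, [536.0, 206.0, 3.0])]
scene case_floor [(0.34, [573.0, 102.0, 99.0])]
```

The fingers shut on nothing because the open pads stand farther back than the TCP. I'll move aside and check the caliper.

Emit:
send_rows(
  series=[
    [[0, 0, 0], [-40, -50, 0], 0],
    [[0, 0, 0], [-80, -100, 0], -0.4],
    [[0, 0, 0], [-80, -100, 0], -0.4],
  ],
)

```text
time_s: 27.55
eef_pos: [0.5328, -0.2008, 0.159]
eef_rot: [0.0, 0.992, 0.127, -0.0]
wrist_force: [0.7, -0.1, -0.2]
opening: 0.637
grasp_force: 0.0
```

Run:
```python
from h import *
c=snap('top'); print('cal',blob(c,'yel',300,200,.024))
cv2.imwrite('pics/c4.png',cv2.resize(np.ascontiguousarray(c['pixels'][150:270,220:400,::-1]),None,fx=4,fy=4))
o=telemetry.get_obs();print(o['eef_pos'],o['opening'])
```

```text
cal [613.1 -97.5  51.9  35.2  14.9]
[ 0.53388587 -0.19966139  0.15918055] 0.6933504102660546
```

View pics/c4.png

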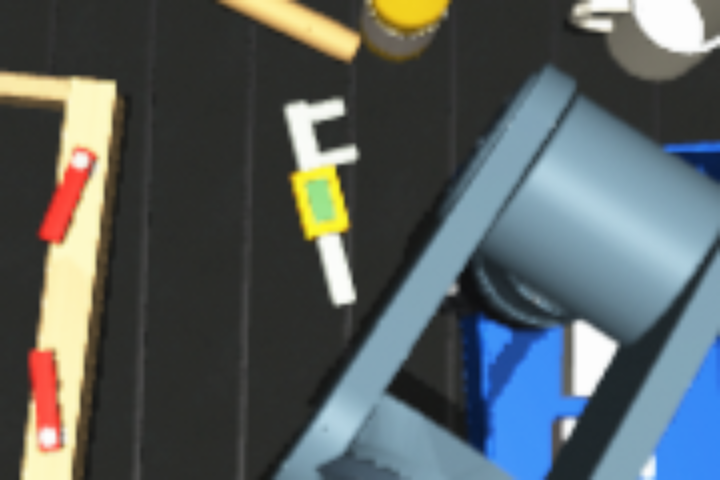

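The caliper is unmoved (crop 320,200), so I'll grip again lower.

Emit:
send_rows(
  series=[
    [[0, 0, 0], [40, 52, 0], -0.4],
    [[0, 0, 0], [80, 102, 0], -0.4],
    [[0, 0, 0], [80, 102, -50], -0.4],
    [[0, 0, 0], [80, 102, -100], -0.4],
    [[0, 0, 0], [80, 102, -135], -0.4],
    [[0, 0, 0], [80, 102, -150], -0.4],
    [[0, 0, 0], [80, 102, -158], -0.4],
    [[0, 0, 0], [80, 102, -158], -0.4],
  ],
)

```text
time_s: 28.6
eef_pos: [0.6157, -0.0958, 0.0017]
eef_rot: [0.0, 0.992, 0.129, 0.001]
wrist_force: [0.4, -0.3, -0.5]
opening: 0.701
grasp_force: 0.0
```

Emit:
send_rows(
  series=[
    [[0, 0, 0], [0, 0, 0], 1],
    [[0, 0, 0], [0, 0, 0], 1],
    [[0, 0, 0], [0, 0, 0], 1],
    [[0, 0, 0], [0, 0, 0], 1],
    [[0, 0, 0], [0, 0, 0], 1],
  ],
)

```text
time_s: 29.22
eef_pos: [0.6149, -0.0958, 0.0009]
eef_rot: [0.0, 0.992, 0.129, 0.0]
wrist_force: [0.1, -0.0, 0.5]
opening: 0.001
grasp_force: 0.0
```

Run:
```python
from h import *
c=snap('wrist','w5.png'); d=snap('scene')
a=d['pixels'][130:300,150:380,::-1]
b=np.zeros((420,800,3),'uint8'); b[:,:400]=cv2.resize(np.ascontiguousarray(c['pixels'][:,:,::-1]),(400,420)); b[:,400:]=cv2.resize(np.ascontiguousarray(a),(400,420))
cv2.imwrite('pics/w5b.png',b)
```

```text
(no output)
```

View pics/w5b.png

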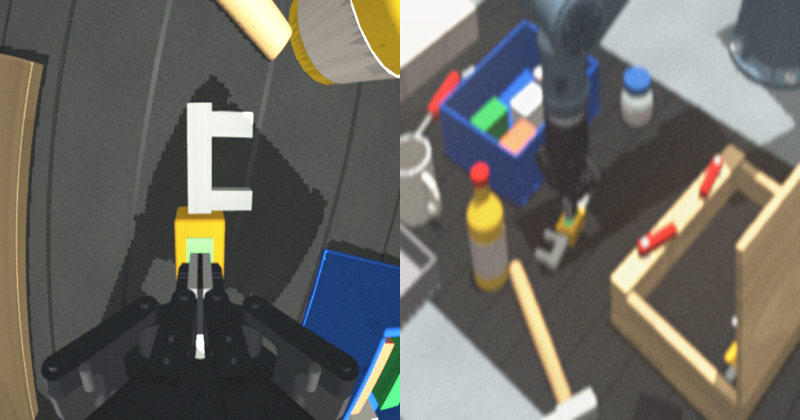

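Run:
```python
from h import *
a=cv2.imread('pics/w5.png'); d=snap('scene')['pixels'][190:265,195:275,::-1]
cv2.imwrite('pics/w6.png',np.hstack([cv2.resize(a[190:320,200:360],(492,400)),cv2.resize(np.ascontiguousarray(d),(308,400),interpolation=2)]))
o=telemetry.get_obs();print(o['eef_pos'],o['opening'],o['grasp_force'])
```

```text
[ 0.614846   -0.09582593  0.00083121] -0.0029386306196026077 0.0
```

View pics/w6.png

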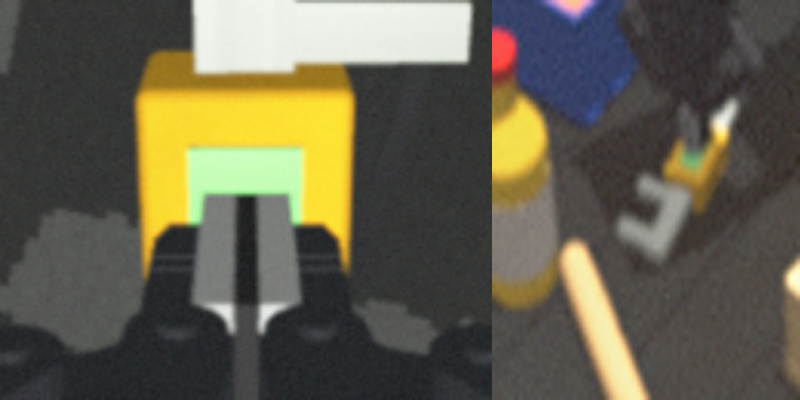

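Run:
```python
from h import *
c=snap('wrist'); K=np.array(c['camera_matrix']); T=telemetry.get_obs()['eef_pos']
def pw(p):
    q=rot(c['orientation']).inv().apply(np.array(p)-c['xyz']); th=np.arctan2(np.hypot(q[0],q[1]),-q[2]); s=th/np.hypot(q[0],q[1])
    return K[0,0]*s*q[0]+K[0,2],-K[1,1]*s*q[1]+K[1,2]
print(c['xyz'],K[0,0])
R0=rot(telemetry.get_obs()['eef_rot'])
for z in(0,-.01,-.019,-.024,-.03,-.05): print(z,pw(T+R0.apply([0,0,z])),pw(T+R0.apply([.011,0,z])))
e=[np.cos(.26),np.sin(.26)]; n=[-e[1],e[0]]
for x,y,z in((.026,.017,.024),(.026,-.017,.024),(.026,0,0.024),(0,.017,.024),(0.026,.017,0)): print(x,y,z,pw([.613+x*e[0]+y*n[0],-.0975+x*e[1]+y*n[1],z]))
```

```text
[ 0.68514807 -0.07708903  0.16953374] 325.19226210127806
0 (np.float64(279.4872731301367), np.float64(248.7617937221401)) (np.float64(279.51639932587534), np.float64(230.46911571490756))
-0.01 (np.float64(279.49012869503656), np.float64(256.1381559278592)) (np.float64(279.5207621004067), np.float64(237.0333295151152))
-0.019 (np.float64(279.49303956448904), np.float64(263.4659271948476)) (np.float64(279.5251687452197), np.float64(243.5871926248928))
-0.024 (np.float64(279.4948180787518), np.float64(267.8538998024345)) (np.float64(279.5278429469496), np.float64(247.52809247073165))
-0.03 (np.float64(279.49712474995), np.float64(273.4496853490802)) (np.float64(279.5312925566815), np.float64(252.57216227567733))
-0.05 (np.float64(279.50648754475276), np.float64(295.163607458921)) (np.float64(279.54511202430734), np.float64(272.3528801577302))
0.026 0.017 0.024 (np.float64(245.99811984835077), np.float64(221.81593463618557))
0.026 -0.017 0.024 (np.float64(317.7222031960086), np.float64(221.8445798883228))
0.026 0 0.024 (np.float64(281.89032769427683), np.float64(221.87712714095827))
0 0.017 0.024 (np.float64(247.8558212853678), np.float64(270.80667148864944))
0.026 0.017 0 (np.float64(250.32394876259283), np.float64(207.75611854511564))
```

Emit:
send_rows(
  series=[
    [[0, 0, 0], [0, 0, 0], -0.6],
    [[0, 0, 0], [0, 0, 0], -0.6],
    [[0, 0, 0], [0, 0, 0], -0.6],
    [[0, 0, 0], [0, 0, 0], -0.6],
  ],
)

```text
time_s: 29.92
eef_pos: [0.6149, -0.0958, 0.0009]
eef_rot: [0.0, 0.992, 0.129, 0.0]
wrist_force: [-0.1, -0.1, 0.0]
opening: 0.796
grasp_force: 0.0
```

Run:
```python
from h import *
a=snap('wrist')['pixels'][170:340,170:390,::-1]
cv2.imwrite('pics/w7.png',cv2.resize(np.ascontiguousarray(a),(660,510)))
```

```text
(no output)
```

View pics/w7.png

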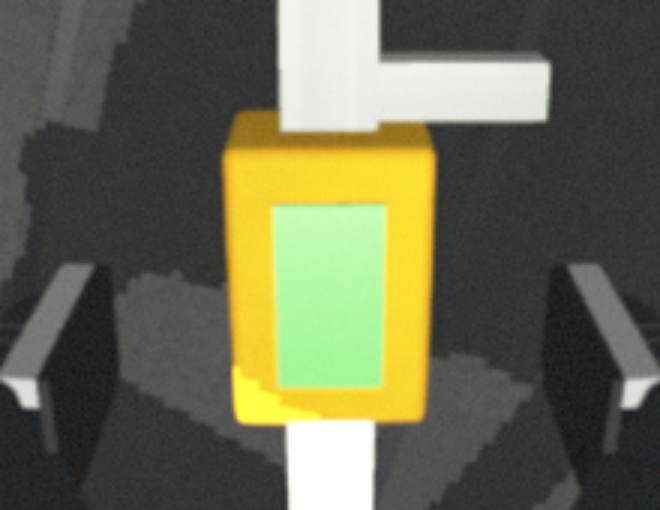

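Emit:
send_rows(
  series=[
    [[0, 0, 0], [0, 0, 0], 0.2],
  ],
)

```text
time_s: 30.1
eef_pos: [0.6149, -0.0958, 0.0009]
eef_rot: [-0.0, 0.992, 0.129, 0.0]
wrist_force: [-0.6, -0.6, -1.1]
opening: 0.601
grasp_force: 0.0
```

Emit:
send_rows(
  series=[
    [[0, 0, 0], [0, 0, 0], 0.2],
    [[0, 0, 0], [0, 0, 0], 0.2],
  ],
)

```text
time_s: 30.35
eef_pos: [0.6149, -0.0958, 0.0009]
eef_rot: [0.0, 0.992, 0.129, -0.0]
wrist_force: [-1.0, -0.3, -0.2]
opening: 0.402
grasp_force: 0.0
```

Emit:
send_rows(
  series=[
    [[0, 0, 0], [0, 0, 0], 0.4],
    [[0, 0, 0], [0, 0, 0], 0.4],
  ],
)

```text
time_s: 30.6
eef_pos: [0.6149, -0.0959, 0.0009]
eef_rot: [0.0, 0.992, 0.129, -0.0]
wrist_force: [-0.6, -0.1, -1.3]
opening: 0.3
grasp_force: 0.0
```

Emit:
send_rows(
  series=[
    [[0, 0, 0], [-1, -1, 0], -0.4],
    [[0, 0, 0], [-1, -1, 0], -0.4],
    [[0, 0, 0], [-1, -1, -4], -0.4],
    [[0, 0, 0], [-1, -1, -7], -0.4],
    [[0, 0, 0], [-1, -1, -7], -0.4],
  ],
)

```text
time_s: 31.22
eef_pos: [0.6135, -0.0967, -0.0067]
eef_rot: [-0.0, 0.992, 0.129, -0.0]
wrist_force: [0.7, -0.2, 0.5]
opening: 0.701
grasp_force: 0.0
```

Emit:
send_rows(
  series=[
    [[0, 0, 0], [0, 0, -4], -0.4],
    [[0, 0, 0], [0, 0, -8], -0.4],
    [[0, 0, 0], [0, 0, -8], -0.4],
  ],
)

```text
time_s: 31.6
eef_pos: [0.6135, -0.0967, -0.0147]
eef_rot: [-0.0, 0.992, 0.129, -0.0]
wrist_force: [0.7, -0.7, -0.1]
opening: 0.701
grasp_force: 0.0
```

Emit:
send_rows(
  series=[
    [[0, 0, 0], [0, 0, -4], -0.4],
    [[0, 0, 0], [0, 0, -9], -0.4],
    [[0, 0, 0], [0, 0, -9], -0.4],
  ],
)

```text
time_s: 31.98
eef_pos: [0.6133, -0.0967, -0.0238]
eef_rot: [-0.0, 0.992, 0.129, -0.001]
wrist_force: [-0.3, 0.7, 0.1]
opening: 0.702
grasp_force: 0.0
```

Emit:
send_rows(
  series=[
    [[0, 0, 0], [0, 0, 0], 1],
    [[0, 0, 0], [0, 0, 0], 1],
    [[0, 0, 0], [0, 0, 0], 1],
    [[0, 0, 0], [0, 0, 0], 1],
    [[0, 0, 0], [0, 0, 0], 1],
  ],
)

```text
time_s: 32.6
eef_pos: [0.6143, -0.097, -0.0227]
eef_rot: [0.0, 0.992, 0.129, 0.0]
wrist_force: [-0.6, 0.3, 2.7]
opening: 0.386
grasp_force: 60.8
```

Gripped: the real finger ends stand about 28 mm above the reported TCP. Now I'll carry the caliper to the case.

Emit:
send_rows(
  series=[
    [[0, 0, 0], [0, 0, 50], 1],
    [[0, 0, 0], [0, 0, 100], 1],
    [[0, 0, 0], [0, 0, 145], 1],
    [[0, 0, -10], [-20, 60, 145], 1],
    [[0, 0, -20], [-40, 120, 145], 1],
    [[0, 0, -20], [-55, 180, 145], 1],
    [[0, 0, -20], [-70, 235, 145], 1],
    [[0, 0, -20], [-80, 272, 145], 1],
    [[0, 0, -20], [-80, 272, 145], 1],
    [[0, 0, -20], [-80, 272, 145], 1],
  ],
)

```text
time_s: 33.85
eef_pos: [0.5336, 0.1748, 0.1214]
eef_rot: [0.0, 0.999, -0.045, -0.0]
wrist_force: [0.4, 0.3, -1.9]
opening: 0.383
grasp_force: 60.5
```

Emit:
send_rows(
  series=[
    [[0, 0, 0], [0, 0, -40], 1],
    [[0, 0, 0], [0, 0, -80], 1],
    [[0, 0, 0], [0, 0, -100], 1],
    [[0, 0, 0], [0, 0, -112], 1],
    [[0, 0, 0], [0, 0, -112], 1],
    [[0, 0, 0], [0, 0, -112], 1],
  ],
)

```text
time_s: 34.6
eef_pos: [0.535, 0.1749, 0.0109]
eef_rot: [-0.0, 0.999, -0.045, 0.001]
wrist_force: [-0.1, 0.2, -1.3]
opening: 0.383
grasp_force: 60.5
```

Emit:
send_rows(
  series=[
    [[0, 0, 0], [0, 0, -3], 1],
    [[0, 0, 0], [0, 0, -3], 1],
    [[0, 0, 0], [0, 0, -3], -0.4],
    [[0, 0, 0], [0, 0, -3], -0.4],
    [[0, 0, 0], [0, 0, -3], -0.4],
    [[0, 0, 0], [0, 0, 30], -0.4],
    [[0, 0, 0], [0, 0, 80], -0.4],
    [[0, 0, 0], [0, 0, 140], -0.4],
    [[0, 0, 0], [-50, -40, 160], 1],
    [[0, 0, 0], [-80, -90, 160], 1],
  ],
)

```text
time_s: 35.85
eef_pos: [0.4541, 0.085, 0.1721]
eef_rot: [0.0, 0.999, -0.043, 0.002]
wrist_force: [0.9, -1.3, -0.7]
opening: 0.279
grasp_force: 0.0
```

Run:
```python
from h import *
c=snap('top'); d=snap('scene')
b=np.hstack([cv2.resize(np.ascontiguousarray(c['pixels'][130:310,120:320,::-1]),(400,360)),cv2.resize(np.ascontiguousarray(d['pixels'][120:320,200:422,::-1]),(400,360))])
cv2.imwrite('pics/d8.png',b)
print([(round(e['conf'],2),np.round(e['xyz'],3)) for e in spotter.landmark_of('caliper','top')])
o=telemetry.get_obs();print(o['eef_pos'],o['eef_rot'],o['opening'])
```

```text
[(0.57, array([0.534, 0.175, 0.031]))]
[0.45289137 0.08360922 0.17026233] [ 1.06606742e-04  9.98914370e-01 -4.65820704e-02  4.26304128e-04] 0.015906633782704356
```

View pics/d8.png

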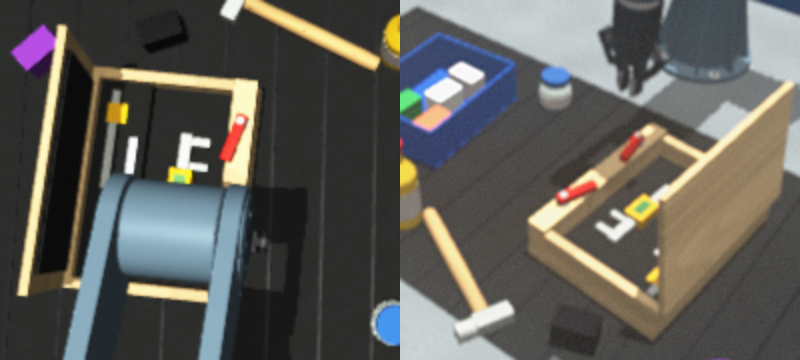

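Emit:
send_rows(
  series=[
    [[0, 0, 0], [27, 61, 0], 1],
    [[0, 0, 0], [27, 61, -60], 1],
    [[0, 0, 0], [27, 61, -111], 1],
    [[0, 0, 0], [27, 61, -111], 1],
    [[0, 0, 0], [27, 50, -111], 1],
    [[0, 0, 0], [27, 40, -111], 1],
    [[0, 0, 0], [27, 33, -111], 1],
    [[0, 0, 0], [27, 27, -111], 1],
    [[0, 0, 0], [27, 27, -111], 1],
  ],
)

```text
time_s: 37.12
eef_pos: [0.4813, 0.1116, 0.0595]
eef_rot: [0.0, 0.999, -0.045, 0.0]
wrist_force: [0.5, 0.3, -0.0]
opening: -0.003
grasp_force: 0.2
```

Emit:
send_rows(
  series=[
    [[0, 0, 0], [0, 15, 0], 1],
    [[0, 0, 0], [0, 30, 40], 1],
    [[0, 0, 0], [48, 30, 40], 1],
    [[0, 0, 0], [97, 30, 40], 1],
    [[0, 0, 0], [97, 30, 0], 1],
    [[0, 0, 0], [97, 15, 0], 1],
    [[0, 0, 0], [97, 5, 0], 1],
    [[0, 0, 0], [97, -3, 0], 1],
    [[0, 0, 0], [97, -9, 0], 1],
    [[0, 0, 0], [97, -9, 0], 1],
  ],
)

```text
time_s: 38.38
eef_pos: [0.5785, 0.1026, 0.0599]
eef_rot: [0.0, 0.999, -0.045, 0.001]
wrist_force: [0.0, 0.1, 0.2]
opening: -0.0
grasp_force: 0.2
```

Emit:
send_rows(
  series=[
    [[0, 0, 0], [0, 20, 0], 1],
    [[0, 0, 0], [0, 20, 60], 1],
    [[0, 0, 0], [0, 20, 120], 1],
    [[0, 0, 0], [-20, -40, 150], 1],
    [[0, 0, 0], [-40, -100, 150], 1],
    [[0, 0, 0], [-60, -150, 150], 1],
    [[0, 0, 0], [-60, -150, 150], 1],
  ],
)

```text
time_s: 39.25
eef_pos: [0.5173, -0.0494, 0.2094]
eef_rot: [0.001, 0.999, -0.047, 0.0]
wrist_force: [-0.5, 0.3, 1.1]
opening: -0.004
grasp_force: 0.0
```

```bash
cat >> h.py <<'E'
def bars(c):
    h=cv2.cvtColor(np.ascontiguousarray(c['pixels']),cv2.COLOR_RGB2HSV); m=cv2.inRange(h,np.array((0,150,100)),np.array((6,255,255)))|cv2.inRange(h,np.array((174,150,100)),np.array((179,255,255)))
    for n,p in(('b',[.6,.1,.097]),('a',[.455,.105,.097])):
        u,v=map(int,proj(c,p)); k=np.zeros_like(m);k[v-24:v+24,u-26:u+22]=255
        ys,xs=np.nonzero(m&k); 
        if len(xs)>20:
            q=np.array([back(c,a,b,.097)[:2] for a,b in zip(xs,ys)])*1000; r=cv2.minAreaRect(q.astype('float32')); print(n,len(xs),np.round(r[0]),np.round(r[1]),round(r[2],1))
E
python3 - <<'E'
from h import *
c=snap('top'); bars(c); o=telemetry.get_obs();print(o['eef_pos'])
snap('scene')
for n in('top','scene'):
  for t in 'turn_a_tip turn_b_tip lid_edge'.split(): print(n,t,[(round(e['conf'],2),np.round(np.array(e['xyz'])*1000)) for e in spotter.landmark_of(t,n)[:2]])
E
```

```text
b 97 [601.  78.] [70. 12.] 2.2
[ 0.5179214 -0.0475471  0.2093157]
top turn_a_tip []
top turn_b_tip [(0.67, array([567.,  82.,  93.]))]
top lid_edge [(0.93, array([545., 301., 279.]))]
scene turn_a_tip [(0.62, array([486.,  92., 102.]))]
scene turn_b_tip [(0.6, array([ 618., -479.,    0.])), (0.47, array([568.,  79.,  99.]))]
scene lid_edge [(0.7, array([544., 306., 278.]))]
```

Run:
```python
import numpy as np
r=185
for t in (1.6,1.44,1.3,1.15,1.0,.85,.7,.55,.4,.3,.2,.1,.05,0,-.02):
    d=-r*np.cos(t)+10*np.sin(t)+8; z=68+r*np.sin(t)+10*np.cos(t)-28
    print(t,np.round([545+.085*d,320.5+.996*d,z]))
```

```text
1.6 [547. 344. 225.]
1.44 [544. 314. 225.]
1.3 [542. 289. 221.]
1.15 [540. 262. 213.]
1.0 [538. 237. 201.]
0.85 [536. 214. 186.]
0.7 [534. 194. 167.]
0.55 [533. 177. 145.]
0.4 [532. 163. 121.]
0.3 [531. 155. 104.]
0.2 [530. 150.  87.]
0.1 [530. 146.  68.]
0.05 [530. 145.  59.]
0 [530. 144.  50.]
-0.02 [530. 144.  46.]
```

Emit:
send_rows(
  series=[
    [[0, 0, 0], [0, 50, 50], 1],
    [[0, 0, 0], [5, 110, 100], 1],
    [[0, 0, 0], [10, 170, 100], 1],
    [[0, 0, 0], [15, 230, 100], 1],
    [[0, 0, 0], [20, 290, 100], 1],
    [[0, 0, 0], [25, 350, 100], 1],
    [[0, 0, 0], [29, 405, 100], 1],
    [[0, 0, 0], [29, 408, 100], 1],
    [[0, 0, 0], [29, 408, 100], 1],
  ],
)

```text
time_s: 40.78
eef_pos: [0.5463, 0.3619, 0.3082]
eef_rot: [0.0, 0.999, -0.044, -0.0]
wrist_force: [-0.9, -0.7, -0.3]
opening: 0.0
grasp_force: 0.0
```

Emit:
send_rows(
  series=[
    [[0, 0, 0], [0, 0, -50], 1],
    [[0, 0, 0], [0, 0, -83], 1],
    [[0, 0, 0], [-1, -30, -83], 1],
    [[0, 0, 0], [-2, -48, -83], 1],
    [[0, 0, 0], [-3, -60, -85], 1],
    [[0, 0, 0], [-4, -73, -87], 1],
    [[0, 0, 0], [-6, -100, -95], 1],
    [[0, 0, 0], [-6, -100, -95], 1],
  ],
)

```text
time_s: 41.78
eef_pos: [0.5407, 0.2595, 0.2137]
eef_rot: [0.0, 0.999, -0.046, -0.0]
wrist_force: [0.7, 0.1, 0.1]
opening: -0.002
grasp_force: 0.0
```

Run:
```python
from h import *
for n in('top','scene'):
  snap(n,'l_'+n+'.png')
  print(n,[(round(e['conf'],2),np.round(np.array(e['xyz'])*1000)) for e in spotter.landmark_of('lid_edge',n)[:2]])
```

```text
top [(0.85, array([540., 236., 263.]))]
scene [(0.82, array([536., 236., 260.])), (0.56, array([487.,  89., 101.]))]
```

Emit:
send_rows(
  series=[
    [[0, 0, 0], [-2, -25, -12], 1],
    [[0, 0, 0], [-4, -48, -27], 1],
    [[0, 0, 0], [-6, -68, -46], 1],
    [[0, 0, 0], [-7, -85, -68], 1],
    [[0, 0, 0], [-8, -99, -92], 1],
    [[0, 0, 0], [-9, -107, -109], 1],
    [[0, 0, 0], [-10, -112, -126], 1],
    [[0, 0, 0], [-10, -114, -136], 1],
    [[0, 0, 0], [-10, -114, -136], 1],
  ],
)

```text
time_s: 43.1
eef_pos: [0.5301, 0.1473, 0.077]
eef_rot: [0.0, 0.999, -0.045, -0.001]
wrist_force: [-0.2, -0.5, 0.2]
opening: -0.0
grasp_force: 0.0
```

Run:
```python
from h import *
c=snap('top'); d=snap('scene')
for n in('top','scene'):
  print(n,[(round(e['conf'],2),np.round(np.array(e['xyz'])*1000)) for e in spotter.landmark_of('lid_edge',n)[:2]])
b=np.hstack([cv2.resize(np.ascontiguousarray(c['pixels'][130:310,120:320,::-1]),(400,360)),cv2.resize(np.ascontiguousarray(d['pixels'][120:320,200:422,::-1]),(400,360))])
cv2.imwrite('pics/e9.png',b)
```

```text
top [(0.97, array([529., 113., 106.]))]
scene [(0.94, array([530., 117., 103.]))]
```

View pics/e9.png

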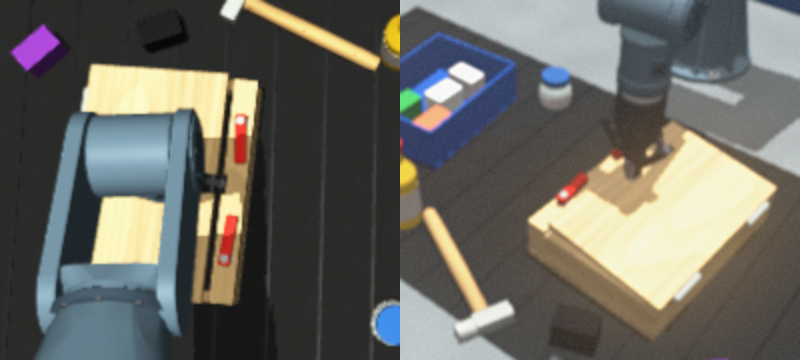

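The lid is nearly down with both buttons clear (top 240,138 and 228,240). I'll press it shut.

Emit:
send_rows(
  series=[
    [[0, 0, 0], [0, -1, -8], 1],
    [[0, 0, 0], [0, -2, -15], 1],
    [[0, 0, 0], [0, -2, -21], 1],
    [[0, 0, 0], [0, -2, -23], 1],
    [[0, 0, 0], [0, -2, -23], 1],
  ],
)

```text
time_s: 43.92
eef_pos: [0.5304, 0.1452, 0.0545]
eef_rot: [-0.0, 0.999, -0.045, -0.001]
wrist_force: [0.1, -0.1, 0.5]
opening: -0.002
grasp_force: 0.0
```

Emit:
send_rows(
  series=[
    [[0, 0, 0], [0, 0, -2], 1],
    [[0, 0, 0], [0, 0, -2], 1],
  ],
)

```text
time_s: 44.18
eef_pos: [0.5308, 0.1452, 0.0528]
eef_rot: [-0.0, 0.999, -0.045, -0.0]
wrist_force: [0.4, -0.2, -0.6]
opening: 0.0
grasp_force: 0.0
```

Emit:
send_rows(
  series=[
    [[0, 0, 0], [0, 0, -2], 1],
    [[0, 0, 0], [0, 0, -2], 1],
  ],
)

```text
time_s: 44.42
eef_pos: [0.531, 0.1453, 0.0526]
eef_rot: [0.0, 0.999, -0.045, 0.0]
wrist_force: [-6.5, -1.5, 14.6]
opening: -0.001
grasp_force: 7.0
```

Emit:
send_rows(
  series=[
    [[0, 0, 0], [0, 0, -1], 1],
    [[0, 0, 0], [0, 0, -1], 1],
  ],
)

```text
time_s: 44.68
eef_pos: [0.5311, 0.1453, 0.0525]
eef_rot: [0.0, 0.999, -0.045, 0.0]
wrist_force: [-9.9, -2.2, 22.6]
opening: 0.001
grasp_force: 10.8
```

Emit:
send_rows(
  series=[
    [[0, 0, 0], [0, 0, 20], 1],
    [[0, 0, 0], [0, 0, 70], 1],
    [[0, 0, 0], [-20, -60, 90], 1],
    [[0, 0, 0], [-40, -120, 90], 1],
    [[0, 0, 0], [-60, -180, 90], 1],
    [[0, 0, 0], [-60, -180, 90], 1],
  ],
)

```text
time_s: 45.42
eef_pos: [0.47, -0.0381, 0.1402]
eef_rot: [0.0, 0.999, -0.048, 0.0]
wrist_force: [0.3, 0.7, 0.5]
opening: 0.005
grasp_force: 0.0
```

Run:
```python
from h import *
c=snap('top','t10.png'); bars(c)
d=snap('scene'); print(telemetry.get_obs()['eef_pos'])
for n in('top','scene'):
  for t in 'lid_edge lid_hinge turn_a_pivot turn_a_tip turn_b_pivot turn_b_tip'.split(): print(n,t,[(round(e['conf'],2),np.round(np.array(e['xyz'])*1000)) for e in spotter.landmark_of(t,n)[:2]])
```

```text
b 99 [601.  78.] [70. 12.] 2.2
a 82 [455.  91.] [15. 68.] 81.0
[ 0.4708394  -0.03558871  0.1400644 ]
top lid_edge [(0.67, array([532., 112.,  76.]))]
top lid_hinge [(0.93, array([546., 321.,  76.]))]
top turn_a_pivot [(0.63, array([426., 101.,  98.])), (0.37, array([792.,  -3.,  -2.]))]
top turn_a_tip [(0.5, array([486.,  87.,  96.]))]
top turn_b_pivot [(0.54, array([623.,  83.,  96.]))]
top turn_b_tip [(0.59, array([567.,  79.,  95.])), (0.27, array([ 577., -345.,    4.]))]
scene lid_edge [(0.71, array([532., 114.,  78.]))]
scene lid_hinge [(0.73, array([544., 319.,  78.]))]
scene turn_a_pivot [(0.48, array([428.,  96., 101.]))]
scene turn_a_tip [(0.53, array([487.,  88., 101.])), (0.52, array([793.,  -7.,  -3.]))]
scene turn_b_pivot [(0.67, array([628.,  80.,  98.]))]
scene turn_b_tip [(0.72, array([569.,  82.,  99.]))]
```

Run:
```python
import numpy as np
def w(p,f,o,s):
    f=np.radians(f); return np.round([p[0]+45*np.cos(f)+s*o*np.sin(f),p[1]+45*np.sin(f)-s*o*np.cos(f)])
print('a',[w((427.5,98.5),f,o,1).tolist() for f,o in((-9,40),(-9,20),(5,19),(20,19),(35,19),(50,19),(65,19),(77,19),(86,19),(86,35))])
print('b',[w((628,80.5),f,o,-1).tolist() for f,o in((180,40),(180,20),(165,19),(150,19),(135,19),(120,19),(105,19),(94,19),(84,19),(84,35))])
```

```text
a [[466.0, 52.0], [469.0, 72.0], [474.0, 83.0], [476.0, 96.0], [475.0, 109.0], [471.0, 121.0], [464.0, 131.0], [456.0, 138.0], [450.0, 142.0], [466.0, 141.0]]
b [[583.0, 40.0], [583.0, 60.0], [580.0, 74.0], [580.0, 87.0], [583.0, 99.0], [589.0, 110.0], [598.0, 119.0], [606.0, 124.0], [614.0, 127.0], [598.0, 129.0]]
```

Emit:
send_rows(
  series=[
    [[0, 0, 0], [-4, 45, 0], 1],
    [[0, 0, 0], [-4, 80, -50], 1],
    [[0, 0, 0], [-4, 80, -79], 1],
    [[0, 0, 0], [-2, 108, -79], 1],
    [[0, 0, 0], [3, 120, -79], 1],
    [[0, 0, 0], [5, 133, -79], 1],
    [[0, 0, 0], [5, 145, -79], 1],
    [[0, 0, 0], [1, 157, -79], 1],
    [[0, 0, 0], [1, 157, -79], 1],
  ],
)

```text
time_s: 47.25
eef_pos: [0.4716, 0.1232, 0.0611]
eef_rot: [-0.0, 0.999, -0.044, 0.0]
wrist_force: [0.1, 0.3, -0.2]
opening: -0.001
grasp_force: 0.0
```

Emit:
send_rows(
  series=[
    [[0, 0, 0], [-3, 5, 0], 1],
    [[0, 0, 0], [-8, 10, 0], 1],
    [[0, 0, 0], [-15, 17, 0], 1],
    [[0, 0, 0], [-21, 21, 0], 1],
    [[0, 0, 0], [-21, 21, 0], 1],
    [[0, 0, 0], [0, 21, 0], 1],
    [[0, 0, 0], [10, 21, 50], 1],
    [[0, 0, 0], [10, 21, 80], 1],
    [[0, 0, 0], [60, -30, 80], 1],
    [[0, 0, 0], [112, -81, 80], 1],
  ],
)

```text
time_s: 48.5
eef_pos: [0.5713, 0.0544, 0.1418]
eef_rot: [-0.0, 0.999, -0.044, 0.001]
wrist_force: [1.5, 0.6, 0.7]
opening: -0.002
grasp_force: 0.0
```

Run:
```python
from h import *
c=snap('top'); bars(c); d=snap('scene'); print(telemetry.get_obs()['eef_pos'])
for n in('top','scene'):
  for t in 'lid_edge turn_a_tip turn_b_tip'.split(): print(n,t,[(round(e['conf'],2),np.round(np.array(e['xyz'])*1000)) for e in spotter.landmark_of(t,n)[:2]])
```

```text
[0.57380559 0.05037521 0.141099  ]
top lid_edge [(0.98, array([532., 109.,  77.]))]
top turn_a_tip []
top turn_b_tip [(0.65, array([ 447., -267.,    4.]))]
scene lid_edge [(0.72, array([529., 114.,  74.]))]
scene turn_a_tip [(0.42, array([794.,  -8.,  -2.]))]
scene turn_b_tip [(0.5, array([571.,  83.,  97.]))]
```

Emit:
send_rows(
  series=[
    [[0, 0, 0], [9, -6, -40], 1],
    [[0, 0, 0], [9, -6, -80], 1],
    [[0, 0, 0], [9, 10, -80], 1],
    [[0, 0, 0], [6, 24, -80], 1],
    [[0, 0, 0], [6, 37, -80], 1],
    [[0, 0, 0], [9, 49, -80], 1],
    [[0, 0, 0], [15, 60, -80], 1],
    [[0, 0, 0], [24, 69, -80], 1],
    [[0, 0, 0], [32, 74, -80], 1],
    [[0, 0, 0], [40, 77, -80], 1],
  ],
)

```text
time_s: 50.15
eef_pos: [0.6105, 0.132, 0.0605]
eef_rot: [-0.0, 0.999, -0.045, -0.0]
wrist_force: [-1.0, -0.9, -0.8]
opening: -0.0
grasp_force: 0.8
```

Emit:
send_rows(
  series=[
    [[0, 0, 0], [0, 0, 0], 1],
    [[0, 0, 0], [-20, 0, 0], 1],
    [[0, 0, 0], [-30, 0, 50], 1],
    [[0, 0, 0], [-30, 0, 80], 1],
    [[0, 0, 0], [-50, -60, 90], 1],
    [[0, 0, 0], [-70, -120, 90], 1],
    [[0, 0, 0], [-90, -180, 90], 1],
    [[0, 0, 0], [-110, -210, 90], 1],
  ],
)

```text
time_s: 51.15
eef_pos: [0.4997, -0.081, 0.1513]
eef_rot: [0.0, 0.999, -0.046, 0.001]
wrist_force: [0.2, 0.6, 0.7]
opening: -0.002
grasp_force: 0.0
```

Run:
```python
from h import *
c=snap('top'); bars(c); d=snap('scene'); print(telemetry.get_obs()['eef_pos'])
for n in('top','scene'):
  for t in 'lid_edge turn_a_tip turn_b_tip'.split(): print(n,t,[(round(e['conf'],2),np.round(np.array(e['xyz'])*1000)) for e in spotter.landmark_of(t,n)[:2]])
b=np.hstack([cv2.resize(np.ascontiguousarray(c['pixels'][130:310,120:420,::-1]),(500,300)),cv2.resize(np.ascontiguousarray(d['pixels'][120:320,180:380,::-1]),(300,300))])
cv2.imwrite('pics/f11.png',b)
```

```text
b 107 [628. 105.] [71. 15.] 86.9
a 105 [430. 120.] [70. 15.] 85.2
[ 0.49880565 -0.08143501  0.15105868]
top lid_edge [(0.98, array([529., 114.,  75.]))]
top turn_a_tip [(0.52, array([429., 161.,  98.]))]
top turn_b_tip [(0.7, array([632., 145.,  92.])), (0.57, array([ 502., -312.,    6.]))]
scene lid_edge [(0.83, array([529., 113.,  79.]))]
scene turn_a_tip [(0.44, array([428., 160.,  99.]))]
scene turn_b_tip [(0.72, array([634., 144., 100.]))]
```

View pics/f11.png

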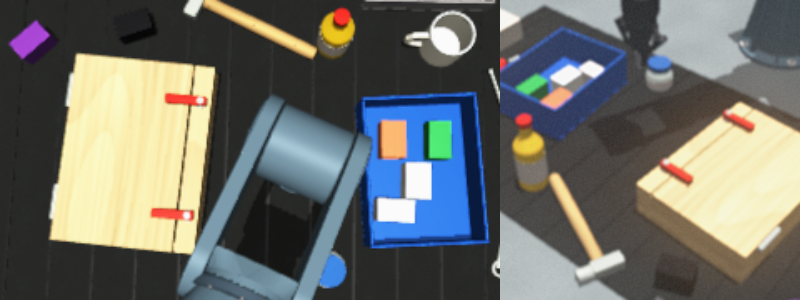

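The lid is shut, and both buttons stand square across its edge at (187,100) and (172,214). All four offcuts are in the bin, so I'm handing in.

```bash
python3 -c "
from bench import ctrl; print(ctrl.hand_in())"
```

```text
the job is handed in; nothing more can be done
None
```

The job is done and handed in, with no verdict returned: the four offcuts present (no channel was in view) are in the bin, the caliper lies in the case, the lid is shut and both turnbuttons stand square across its edge.

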